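Ready the jade bangle for a back-lit check

TASK

Lay the green jade bangle flat in the middle of the light panel's white square, and turn the control box's dimmer dial clockwise until its pointer stands at the index mark on the ring around it. Only then switch the panel on by pressing the raised end of the rocker switch right over with a fingertip. Leave the other returned goods where they are.

Things in the scene. Friction and masses are not known exactly. Their poses are not given: they have to be found in the camera images.
- bangle_center (a point): Centre (half-way up) of the green jade bangle: a loose round ring lying flat, outside diameter 80 mm, inside diameter 60 mm, so its wall is 10 mm thick; 12 mm high, about 70 g. z is the ring's axis. Nothing stands within 30 mm of its outer rim.
- panel_center (a point): Centre of the top surface of the light panel: a fixed square plate 180 x 180 mm, 22 mm high above the table, aluminium rim with a white square diffuser 156 x 156 mm in the middle that stands 2 mm above the rim, nothing on it. x and y run along its edges.
- console: Control box: a fixed grey box 150 (x) x 230 (y) mm, its top 50 mm above the table; origin under its centre, z up. On its top the dial's axis lies 60 mm from the centre towards +y and the rocker's axle 60 mm towards -y. The rocker's long direction is the box's x.
- rocker_pivot (a point): Middle of the rocker's axle, fixed, 16 mm above the box top; axes are those of the control box. The rocker is a black paddle 70 mm long (along x), 44 mm wide and 10 mm thick, its axle along y through the middle of its length; the low frame around it stands 8 mm above the box top.
- rocker_push (a point): Point on the upper face of the paddle, 25 mm from the axle, at the +x end of the control box (the end that stands raised while the switch is off, marked by a thin white bar across it); moves with the paddle. Off: about 76 mm above the table; on: about 65 mm.
- rocker (a joint): Rocker angle in rad: 0 = off (+x end raised), 0.44 = fully on (+x end down). Over-centre spring: pushing straight down on the raised end takes about 4 to 5 N at first and less as it moves; past the middle (0.22) it snaps over by itself and stays.
- dial_grip (a point): Middle of the dial's grip bar, on the vertical turning axis, 83 mm above the table; x points along the bar towards its pointer end. The dimmer dial is black: a round skirt of 68 mm diameter whose top is 63 mm above the table, and on it an upright grip bar 62 mm long, 16 mm thick, from 63 mm up to 98 mm above the table. A white line runs along one half of the bar's top to the pointer end.
- dial_pointer (a point): Tip of the dial's white pointer, at 40 mm from the turning axis, turns with the dial.
- dial (a joint): Dial angle in rad, growing clockwise seen from above, stops at -0.2 and 4.5. Turns with light friction (0.05 N m) and stays where it is left.
- index_mark (a point): Inner tip of the index mark, a black tab 12 mm long and 6 mm wide on the silver ring round the dial, at 40 mm from the dial's axis; it does not turn with the dial. It lies 0.5 to 1.5 rad clockwise of the pointer at the start.
- ringbox_center (a point): Middle of a loose bystander, navy plastic ring box, 64 x 64 x 47 high (mm). Not to be disturbed.
- compass_center (a point): Middle of a loose bystander, brass pocket compass lying flat, 62 across, 18 high (mm). Not to be disturbed.
- stopper_center (a point): Middle of a loose bystander, pewter wine bottle stopper standing on its broad 48 mm head, 92 tall, heavy (mm). Not to be disturbed.
- sunglasses_center (a point): Middle of a loose bystander, open tortoiseshell acetate sunglasses, 145 x 145, 50 high, light, point at the bridge, temples towards +x (mm). Not to be disturbed.
- specscase_center (a point): Middle of a loose bystander, dark hard spectacle case lying flat, 62 x 160 x 40 high (mm). Not to be disturbed.
Not all that is in view belongs to the job. There is more than one size of the part that bears bangle_center; the job needs the largest.

How it is judged:
On the way, in this order (a step that is already met when the one before it is completed fails the run):
1. the bangle lies released on the light panel and the dial's pointer stands at the index mark, with the rocker still off (horizontal distance between bangle_center and panel_center below 0.035 m and z of bangle_center in the frame of panel_center below 0.01 m and angle between bangle_center's own z axis and vertical below 0.12 rad and contact force between bangle and the fingers below 0.05 N and horizontal distance between dial_pointer and index_mark below 0.006 m and value of joint rocker below 0.1 rad), for 0.2 s.
2. the rocker is pressed over to on (value of joint rocker above 0.38 rad), for 0.2 s.
At the end, for the whole second after the job is handed in: The bangle lies flat and still on the light panel, its centre within 35 mm of the panel's centre; the dial's pointer tip is within 6 mm (sideways) of the index mark's tip; the rocker is over to on (above 0.38 rad); the robot has let go of everything and no bystander was ever moved 30 mm or more (horizontal distance between bangle_center and panel_center below 0.035 m and z of bangle_center in the frame of panel_center below 0.01 m and angle between bangle_center's own z axis and vertical below 0.12 rad and contact force between bangle and the fingers below 0.05 N and horizontal distance between dial_pointer and index_mark below 0.006 m and value of joint rocker above 0.38 rad and linear speed of bangle below 0.02 m/s); the robot touches nothing.
It fails at once if the ringbox is moved by 30 mm or more (distance of ringbox_center from where it was at the start of the episode above 0.03 m).
It fails at once if the compass is moved by 30 mm or more (distance of compass_center from where it was at the start of the episode above 0.03 m).
It fails at once if the stopper is moved by 30 mm or more (distance of stopper_center from where it was at the start of the episode above 0.03 m).
It fails at once if the sunglasses is moved by 30 mm or more (distance of sunglasses_center from where it was at the start of the episode above 0.03 m).
It fails at once if the specscase is moved by 30 mm or more (distance of specscase_center from where it was at the start of the episode above 0.03 m).
It also fails if it takes over 64 s, if anything falls off the work surface, if the arm or the gripper's body presses on something with over 40 N, if the wrist force passes 120 N, or if a joint passes its speed limit or range.

ROBOT

A 7-joint arm with a two-finger parallel gripper is mounted at the origin on the work surface. World frame = base frame: x ahead of the robot, y to its left, z up, the work surface at z = 0. Lengths are in m, angles in rad, forces in N, time in s.
With the tool pointing down it reaches from about 0.425 to 0.875 m from the base axis. Payload 4.7 kg.
Tool frame: the origin (TCP) lies on the centre line of the jaws, within the pads' length; the fingertips stand ahead of it and the grasp point (between the pads) lies 2 mm behind it (nose_length is the z of the fingertips in the tool frame, in m); z points along the fingers, y is the line along which they close (so a half turn about z gives the same grasp; the last joint's range is limited). The gripper opens to 87 mm and grips with 3 to 60 N. Pads are 19 mm wide; open, the fingers measure 117 mm over their backs; the gripper's body (75 mm by 190 mm) begins 51 mm behind the grasp point.
Start: joints at [-1.205, 0.321, -0.07, 1.45, 0.023, 1.371, -0.057], TCP at [0.224, 0.61, 0.24] pointing down, gripper open.
Joint ranges: [-2.86, 2.86], [-0.3, 2.09], [-1.38, 1.24], [0.06, 2.45], [-1.56, 4.7], [0.09, 2.05], [-2.69, 2.69]. Speed limits (rad/s): [2.57, 2.57, 3.14, 3.14, 3.14, 3.14, 3.14].

INTERFACE

Orientations are given as a rotation vector (axis times angle).
In Python, from bench import * gives the robot as it stands.
- The arm moves only by the tool send_rows, never from a script. Its arguments are lists of equal length, an entry for each row: "xyz": the shift along the tool's x, y, z in mm, a list of three; "dr": the turn, a rotation vector about the tool's x, y, z in rad, a list of three. A call has exactly 10 rows; each row is the pose to reach, as a shift and turn from the pose commanded when the call began, along the tool's axes at that moment; what a row does not reach only later rows make up. A row lasts 1/12 s, in which the tool goes at most 41.7 mm and 7.16 degrees, less where a joint would pass 70% of its speed; a pose out of reach is approached as far as the arm can. A call with a gripper value outside its range is refused whole. "jaw" is the finger opening in mm, from 0 to 87, set as the call begins (left out, the last holds). The fingers move at their own pace and stop on an object; "grip_force" is the grip in N (left out, the last holds). Time passes only in rows, so rows that repeat a pose let the fingers close, or fill a call up. It gives the time, the measured TCP pose, the force, the opening and the grip force at its end, in the units of the state.
- get_state(): the state, without advancing time (a new reading comes with each control period).
- get_image(name): name is "scene" or "side" or "wrist"; returns the picture (384x512x3 uint8, red, green, blue); there is no depth.
- calibration(name): a dict with "vfov" (degrees; the focal length in pixels is half the picture's height over the tangent of half this angle, whatever the lens; pixels are square), "cx", "cy" (the principal point, pixels), "rvec" (rotation vector, rad) and "tvec" (3), from world to camera coordinates, as OpenCV has them; the wrist camera has in their place "hand_eye" (4x4, takes a point from camera to tool coordinates, whose origin is the TCP and whose axes are the flange's). Camera axes: x right, y down, z forward; pixel columns grow to the right and rows downward; lengths in m; the calibration is good to about 2 mm. A picture is of the moment at which its call begins: read the wrist's pose just before it. calibration takes no time and is no camera call.
- close_job(): hands the job in; it is judged then, once.
The state is a dict: "time": time; "joint_positions": joint angles; "qd": joint speeds; "joint_torque": joint torques, N m; "position": TCP position; "tool_rot": TCP orientation; "ft_force": force on the tool from outside, world axes, zero at the start; "torque": the same for the moment, N m; "grip_width": opening from 0.0 (shut) to 1.0 (fully open); "grip_force": force on a finger pad.
Only numpy, scipy, OpenCV 4.12 (cv2) and the standard library are available. Lean on these libraries where they do the work, as an engineer would, in place of code of your own. Each camera call takes 0.05 s, during which the arm holds its last target. There are 200 camera calls.

## Working session

There is one attempt and no reset: what is moved stays moved. The work goes in short steps, Python scripts to look and compute and a tool call to move; the robot and the scene stay as the last step left them, time stands still between calls to the robot, and variables do not carry over. Pictures are saved under pics/ and viewed, at most 10 in all, crops included, and the job is handed in when it is done.

Besides the shell and the picture viewer there is one more tool, called as a command line: name --argument value ..., lists and objects as JSON in quotes. send_rows: Moves the arm, as the interface text tells. Its arguments: {"type":"object","properties":{"xyz":{"type":"array"},"dr":{"type":"array"},"jaw":{"type":"number"},"grip_force":{"type":"number"}},"required":["xyz","dr"]}

```bash
mkdir -p pics; ls
cat > h.py <<'E'
from bench import *
import numpy as np, cv2
from scipy.spatial.transform import Rotation as R
def cam(name, st=None):
    c=calibration(name); f=192/np.tan(np.radians(c["vfov"])/2)
    K=np.array([[f,0,c["cx"]],[0,f,c["cy"]],[0,0,1]])
    if "rvec" in c:
        Rc=R.from_rotvec(np.ravel(c["rvec"])).as_matrix(); t=np.ravel(c["tvec"])
        return K,Rc.T,-Rc.T@t
    st=st or get_state(); H=np.array(c["hand_eye"]); Rt=R.from_rotvec(st["tool_rot"]).as_matrix()
    return K,Rt@H[:3,:3],Rt@H[:3,3]+np.array(st["position"])
def ray(C,uv,z):
    K,Rw,o=C; uv=np.atleast_2d(uv).astype(float)
    d=np.c_[uv,np.ones(len(uv))]@np.linalg.inv(K).T@Rw.T
    return o+d*((z-o[2])/d[:,2])[:,None]
def proj(C,p):
    K,Rw,o=C; q=(np.atleast_2d(p)-o)@Rw@K.T; return q[:,:2]/q[:,2:]
def snap(name,fn=None):
    st=get_state(); im=get_image(name)
    if fn: cv2.imwrite("pics/"+fn,im[:,:,::-1])
    return im,cam(name,st)
E
python3 - <<'E'
from h import *
ims=[]
for n in ("scene","side","wrist"):
    im,C=snap(n); np.save(f"pics/{n}0.npy",im); ims.append(im)
    print(n,C[2].round(3),C[1][:,2].round(2),calibration(n)["vfov"], {k:v for k,v in calibration(n).items() if k not in("rvec","tvec")})
cv2.imwrite("pics/a.png",cv2.resize(ims[0],(768,576),interpolation=cv2.INTER_CUBIC)[:,:,::-1])
cv2.imwrite("pics/b.png",cv2.resize(ims[1],(768,576),interpolation=cv2.INTER_CUBIC)[:,:,::-1])
print(get_state())
E
```

```text
pics
scene [1.176 0.416 0.856] [-0.57 -0.36 -0.74] 46.21814083106494 {'vfov': 46.21814083106494, 'cx': 249.08624728651566, 'cy': 189.9889265438324}
side [ 0.041 -0.557  0.92 ] [ 0.44  0.51 -0.74] 45.32745104034657 {'vfov': 45.32745104034657, 'cx': 253.7890551408214, 'cy': 190.8906233862044}
wrist [0.159 0.634 0.384] [ 0.23 -0.09 -0.97] 70.83697082751328 {'vfov': 70.83697082751328, 'cx': 257.9470792495818, 'cy': 186.7733635618008, 'hand_eye': array([[-5.63274730e-04, -9.68262944e-01, -2.49933101e-01,
         6.92997516e-02],
       [ 9.99999720e-01, -4.22326100e-04, -6.17572700e-04,
        -1.59467413e-04],
       [ 4.92419489e-04, -2.49933378e-01,  9.68262911e-01,
        -1.45200949e-01],
       [ 0.00000000e+00,  0.00000000e+00,  0.00000000e+00,
         1.00000000e+00]])}
{'time': 0.15, 'joint_positions': array([-1.2049222 ,  0.32168065, -0.07006979,  1.45139991,  0.02262745,
        1.37079966, -0.05694116]), 'qd': array([ 6.89620141e-04, -2.97626974e-03,  1.75717662e-04, -3.46350140e-03,
        7.21569763e-04,  1.98944098e-03,  5.41221144e-05]), 'joint_torque': array([ 4.55533382e-04, -4.91794252e+01, -4.04370502e-01, -3.12873781e+01,
       -6.39068498e-02,  4.03712166e-02,  1.10433327e-04]), 'position': array([0.22388991, 0.60980218, 0.23869192]), 'tool_rot': array([-5.49734451e-01, -3.09297177e+00,  2.34750875e-03]), 'ft_force': array([-0.58843913, -0.59317696,  0.00466837]), 'torque': array([-0.00515016, -0.01706069, -0.00725325]), 'grip_force': 0.0, 'grip_width': 0.9973993460892306}
```

View pics/a.png

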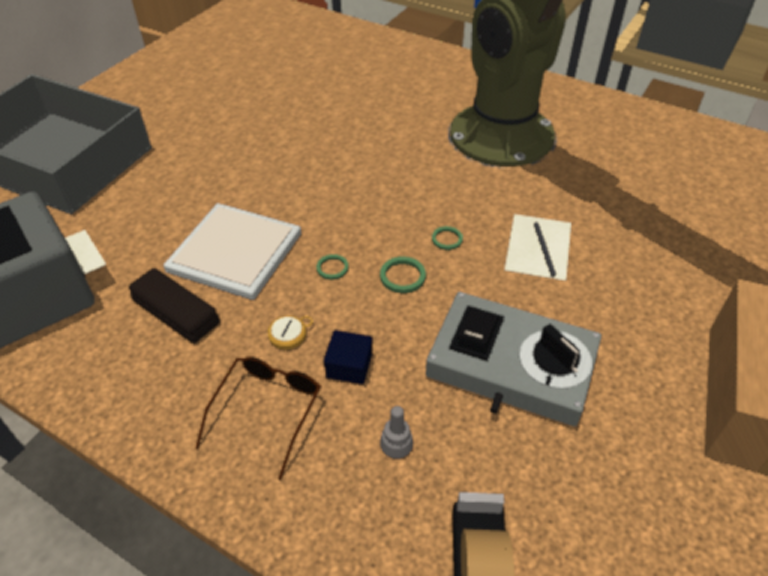

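View pics/b.png

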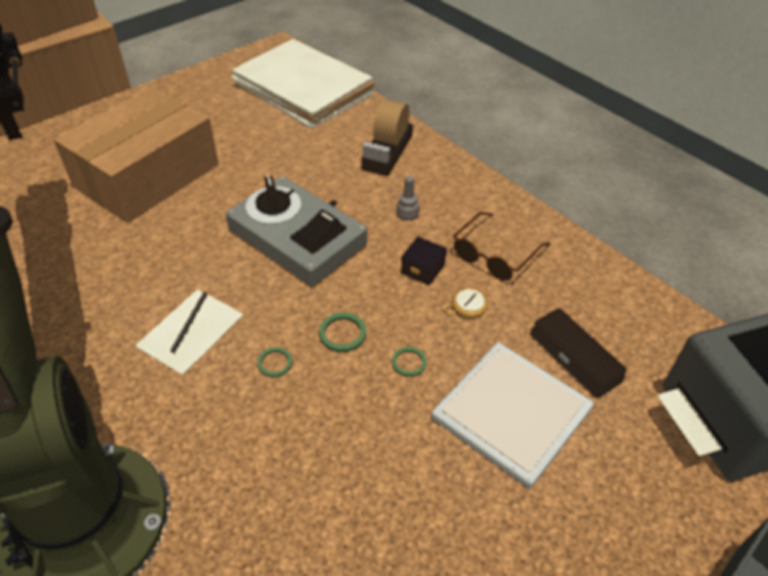

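The scene picture (×1.5) shows three green rings, at (332,266), (403,274) and (447,238). The middle one looks largest, which I'll confirm by size. The panel is at (235,248), and the box is at (515,358) with the dial at (557,352) and the rocker at (476,333).

Run:
```python
from h import *
tiles=[]
for n in ("scene","side"):
    im=np.load(f"pics/{n}0.npy"); C=cam(n)
    hsv=cv2.cvtColor(im,cv2.COLOR_RGB2HSV)
    g=cv2.inRange(hsv,(45,60,30),(90,255,255))
    cs,_=cv2.findContours(g,cv2.RETR_EXTERNAL,cv2.CHAIN_APPROX_NONE)
    for c in cs:
        if cv2.contourArea(c)<100: continue
        w=ray(C,c[:,0,:],0.006)[:,:2].astype(np.float32); (x,y),r=cv2.minEnclosingCircle(w)
        e=cv2.fitEllipse(c); print(n,"ring",np.round(e[0],1),"ctr",ray(C,e[0],0.006)[0].round(4),"diam",round(2*r,4))
    # white panel: bright low sat, biggest
    s0=(157,165) if n=="scene" else (342,273)
    ff=im.copy(); m=np.zeros((386,514),np.uint8)
    cv2.floodFill(ff[:,:,::-1].copy(),m,s0,0,(12,)*3,(12,)*3,4|cv2.FLOODFILL_MASK_ONLY|cv2.FLOODFILL_FIXED_RANGE|(255<<8))
    m=m[1:-1,1:-1]; cs,_=cv2.findContours(m,cv2.RETR_EXTERNAL,cv2.CHAIN_APPROX_NONE); c=max(cs,key=cv2.contourArea)
    w=ray(C,c[:,0,:],0.022)[:,:2].astype(np.float32); print(n,"panel",cv2.minAreaRect(w))
    # console grey
    s=(300,225) if n=="scene" else (175,155)
    px=im[s[1],s[0]]; print("px",px)
    d=np.abs(im.astype(int)-im[s[1],s[0]].astype(int)).max(2)<22
    k,lab=cv2.connectedComponents(d.astype(np.uint8)*1,connectivity=4); m=(lab==lab[s[1],s[0]]).astype(np.uint8)
    cs,_=cv2.findContours(m,cv2.RETR_EXTERNAL,cv2.CHAIN_APPROX_NONE); c=max(cs,key=cv2.contourArea)
    w=ray(C,c[:,0,:],0.05)[:,:2].astype(np.float32); print(n,"box",cv2.minAreaRect(w))
    (x0,y0)=(280,190) if n=="scene" else (145,110)
    cr=im[y0:y0+95,x0:x0+130]; tiles.append(cv2.resize(cr,None,fx=3,fy=3,interpolation=cv2.INTER_CUBIC))
    (x0,y0)=(200,145) if n=="scene" else (160,195)
    cr=im[y0:y0+95,x0:x0+130]; tiles.append(cv2.resize(cr,None,fx=3,fy=3,interpolation=cv2.INTER_CUBIC))
cv2.imwrite("pics/c.png",np.vstack([np.hstack(tiles[:2]),np.hstack(tiles[2:])])[:,:,::-1])
```

```text
scene ring [268.1 182.8] ctr [0.471  0.0246 0.006 ] diam 0.0817
scene ring [221.3 177.5] ctr [ 0.5176 -0.0908  0.006 ] diam 0.0569
scene ring [297.9 158.3] ctr [0.3495 0.0482 0.006 ] diam 0.0571
scene panel ((0.571301281452179, -0.2689105272293091), (0.15807287395000458, 0.15921570360660553), 8.881548881530762)
px [123 125 117]
scene box ((0.5501257181167603, 0.2628943920135498), (0.14889872074127197, 0.22846178710460663), 8.339705467224121)
side ring [272.2 240.6] ctr [ 0.5174 -0.0875  0.006 ] diam 0.054
side ring [182.9 240.9] ctr [0.3497 0.0517 0.006 ] diam 0.053
side ring [228.  220.9] ctr [0.4726 0.0301 0.006 ] diam 0.0792
side panel ((0.5791537165641785, -0.2616684138774872), (0.15934361517429352, 0.1662488728761673), 8.58814525604248)
px [136 137 123]
side box ((0.5499749183654785, 0.2676263451576233), (0.14707353711128235, 0.22699524462223053), 8.430450439453125)
```

View pics/c.png

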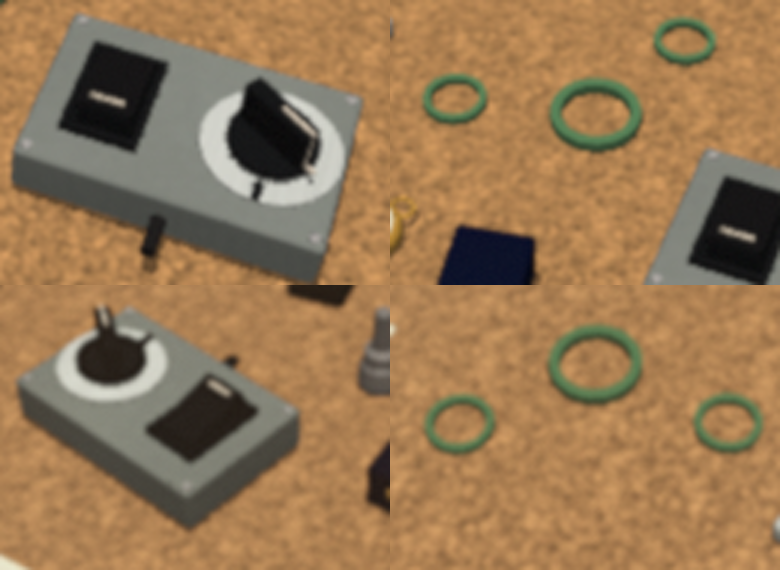

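The crop confirms the sizes: the ring at scene (268,183) measures about 81 mm against about 55 mm for the others, so it is the bangle, at about (0.472, 0.027). The panel is at about (0.575, -0.265) and the box at (0.550, 0.265) with yaw 8.4°. Moving over the bangle now.

send_rows --xyz '[[-15, -15, 0], [-43, -42, 0], [-72, -71, 0], [-101, -100, 0], [-130, -128, 0], [-159, -156, 0], [-188, -185, 0], [-217, -213, 0], [-246, -242, 0], [-275, -270, 0]]' --dr '[[0, 0, 0], [0, 0, 0], [0, 0, 0], [0, 0, 0], [0, 0, 0], [0, 0, 0], [0, 0, 0], [0, 0, 0], [0, 0, 0], [0, 0, 0]]' --jaw 44 --grip_force 20

```text
time: 0.98
position: [0.3895, 0.2598, 0.2395]
tool_rot: [-0.55, -3.093, -0.0]
ft_force: [0.5, -0.2, -0.3]
grip_width: 0.511
grip_force: 0.0
```

send_rows --xyz '[[-25, -25, 0], [-50, -50, 0], [-75, -75, 0], [-100, -100, 0], [-122, -120, 0], [-140, -138, 0], [-152, -150, 0], [-159, -157, 0], [-159, -157, 0], [-159, -157, 0]]' --dr '[[0, 0, 0], [0, 0, 0], [0, 0, 0], [0, 0, 0], [0, 0, 0], [0, 0, 0], [0, 0, 0], [0, 0, 0], [0, 0, 0], [0, 0, 0]]'

```text
time: 1.82
position: [0.484, 0.0605, 0.2394]
tool_rot: [-0.55, -3.092, -0.001]
ft_force: [0.8, -0.2, -0.2]
grip_width: 0.506
grip_force: 0.0
```

```bash
cat > ring.py <<'E'
from h import *
im,C=snap("wrist","w1.png"); st=get_state()
hsv=cv2.cvtColor(im,cv2.COLOR_RGB2HSV)
g=cv2.inRange(hsv,(45,60,30),(90,255,255))
cs,_=cv2.findContours(g,cv2.RETR_EXTERNAL,cv2.CHAIN_APPROX_NONE)
Rt=R.from_rotvec(st["tool_rot"]).as_matrix()
print("tcp",st["position"].round(4),"\n",Rt.round(3))
for c in cs:
    if cv2.contourArea(c)<300: continue
    e=cv2.fitEllipse(c); w=ray(C,c[:,0,:],0.006)[:,:2].astype(np.float32); _,r=cv2.minEnclosingCircle(w)
    p=ray(C,e[0],0.006)[0]; print(np.round(e[0],1),p.round(4),"diam",round(2*r,4),"tool mm",(Rt.T@(p-st["position"])*1000).round(1))
try: print("nose",nose_length)
except Exception as x: print(x)
E
python3 ring.py; python3 -c "
import bench;print([n for n in dir(bench) if n[0]!='_'])"
```

```text
tcp [0.4838 0.0612 0.2394] 
 [[-0.939  0.343 -0.001]
 [ 0.343  0.939  0.001]
 [ 0.001  0.    -1.   ]]
[233.  166.7] [0.4705 0.0273 0.006 ] diam 0.0801 tool mm [  0.6 -36.5 233.3]
[215.3  74.1] [0.3483 0.0505 0.006 ] diam 0.0565 tool mm [123.4 -56.6 233.4]
nose 0.017
ring.py:12:try: print("nose",nose_length)
['MotionError', 'calibration', 'close_job', 'get_image', 'get_state', 'nose_length']
```

View pics/w1.png

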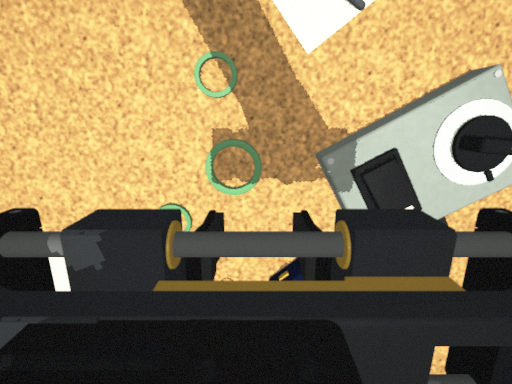

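The wrist view shows the large ring at (233,167), with a measured diameter of 80 mm. Its wall lies under the jaws, so I'll descend and grip the wall.

send_rows --xyz '[[0, 0, 15], [0, -1, 45], [0, -1, 80], [0, -1, 115], [0, -1, 150], [0, -1, 180], [0, -1, 200], [0, -1, 212], [0, -1, 219], [0, -1, 219]]' --dr '[[0, 0, 0], [0, 0, 0], [0, 0, 0], [0, 0, 0], [0, 0, 0], [0, 0, 0], [0, 0, 0], [0, 0, 0], [0, 0, 0], [0, 0, 0]]'

```text
time: 2.7
position: [0.4824, 0.0601, 0.0191]
tool_rot: [-0.546, -3.091, 0.002]
ft_force: [-0.3, 1.2, 0.2]
grip_width: 0.501
grip_force: 0.0
```

send_rows --xyz '[[0, 0, 0], [0, 0, 0], [0, 0, 0], [0, 0, 0], [0, 0, 0], [0, 0, 0], [0, 0, 0], [0, 0, 0], [0, 0, 0], [0, 0, 0]]' --dr '[[0, 0, 0], [0, 0, 0], [0, 0, 0], [0, 0, 0], [0, 0, 0], [0, 0, 0], [0, 0, 0], [0, 0, 0], [0, 0, 0], [0, 0, 0]]' --jaw 0 --grip_force 20

```text
time: 3.53
position: [0.4843, 0.059, 0.0209]
tool_rot: [0.55, 3.093, 0.001]
ft_force: [-0.2, 0.6, 5.0]
grip_width: 0.114
grip_force: 18.9
```

send_rows --xyz '[[0, 0, -8], [0, 0, -25], [0, 0, -50], [-5, -6, -80], [-20, -24, -100], [-40, -48, -110], [-60, -73, -110], [-80, -97, -110], [-100, -121, -110], [-120, -145, -110]]' --dr '[[0, 0, 0], [0, 0, 0], [0, 0, 0], [0, 0, 0], [0, 0, 0], [0, 0, 0], [0, 0, 0], [0, 0, 0], [0, 0, 0], [0, 0, 0]]'

```text
time: 4.37
position: [0.5466, -0.12, 0.1308]
tool_rot: [-0.55, -3.093, -0.0]
ft_force: [0.1, 0.6, -1.0]
grip_width: 0.116
grip_force: 18.9
```

send_rows --xyz '[[-20, -24, 0], [-40, -49, 0], [-57, -70, 0], [-69, -85, 0], [-77, -94, 0], [-77, -94, 10], [-77, -94, 30], [-77, -94, 45], [-77, -94, 55], [-77, -94, 55]]' --dr '[[0, 0, 0], [0, 0, 0], [0, 0, 0], [0, 0, 0], [0, 0, 0], [0, 0, 0], [0, 0, 0], [0, 0, 0], [0, 0, 0], [0, 0, 0]]'

```text
time: 5.2
position: [0.5846, -0.2307, 0.0724]
tool_rot: [-0.546, -3.088, -0.003]
ft_force: [-1.1, 0.2, -0.7]
grip_width: 0.112
grip_force: 18.9
```

Run:
```python
from h import *
a,_=snap("scene"); b,_=snap("side"); st=get_state(); print(st["position"].round(4),st["grip_width"],st["ft_force"].round(1))
t=[cv2.resize(x,None,fx=3,fy=3,interpolation=cv2.INTER_CUBIC) for x in (a[110:220,90:220],b[200:330,270:400])]
t[1]=t[1][:330]
cv2.imwrite("pics/d.png",np.hstack(t)[:,:,::-1])
```

```text
[ 0.5864 -0.2322  0.0753] 0.11395399564692409 [ 0.5 -0.9  0.3]
```

View pics/d.png

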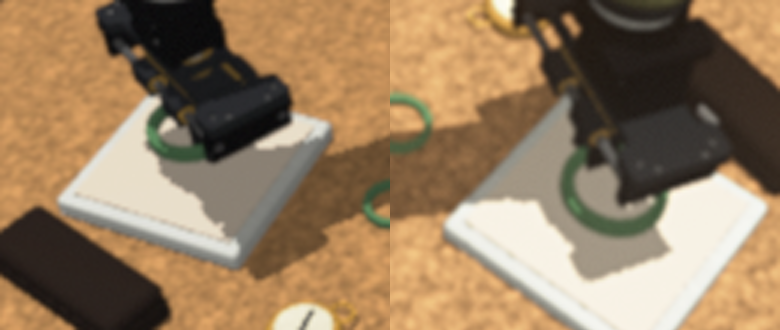

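The bangle hangs level over the white square. The scene crop shows it at (180,130) and the side crop at (610,190). Lowering and releasing.

send_rows --xyz '[[0, 0, 5], [0, 0, 12], [0, 0, 19], [0, 0, 24], [0, 0, 27], [0, 0, 29], [0, 0, 30], [0, 0, 31], [0, 0, 31], [0, 0, 31]]' --dr '[[0, 0, 0], [0, 0, 0], [0, 0, 0], [0, 0, 0], [0, 0, 0], [0, 0, 0], [0, 0, 0], [0, 0, 0], [0, 0, 0], [0, 0, 0]]'

```text
time: 6.13
position: [0.5867, -0.2334, 0.0447]
tool_rot: [0.55, 3.093, 0.0]
ft_force: [-1.2, -1.0, 0.6]
grip_width: 0.114
grip_force: 18.9
```

send_rows --xyz '[[0, 0, 0], [0, 0, 0], [0, 0, 0], [0, 0, 0], [0, 0, 0], [0, 0, 0], [0, 0, 0], [0, 0, 0], [0, 0, 0], [0, 0, 0]]' --dr '[[0, 0, 0], [0, 0, 0], [0, 0, 0], [0, 0, 0], [0, 0, 0], [0, 0, 0], [0, 0, 0], [0, 0, 0], [0, 0, 0], [0, 0, 0]]' --jaw 44

```text
time: 6.97
position: [0.5866, -0.2334, 0.0446]
tool_rot: [0.55, 3.093, 0.0]
ft_force: [0.8, -0.2, -0.1]
grip_width: 0.502
grip_force: 0.0
```

send_rows --xyz '[[0, 0, -8], [0, 0, -30], [0, 0, -60], [0, 0, -95], [3, 7, -130], [12, 26, -160], [25, 54, -185], [40, 87, -200], [55, 119, -205], [70, 152, -205]]' --dr '[[0, 0, 0], [0, 0, 0], [0, 0, 0], [0, 0, 0], [0, 0, 0], [0, 0, 0], [0, 0, 0], [0, 0, 0], [0, 0, 0], [0, 0, 0]]'

```text
time: 7.8
position: [0.5738, -0.0659, 0.2527]
tool_rot: [0.551, 3.088, 0.002]
ft_force: [-0.1, 0.4, -0.5]
grip_width: 0.507
grip_force: 0.0
```

send_rows --xyz '[[16, 35, 0], [32, 70, 0], [48, 105, 0], [64, 140, 0], [80, 175, 0], [96, 210, 0], [112, 245, 0], [128, 280, 0], [143, 310, 0], [154, 335, 0]]' --dr '[[0, 0, 0], [0, 0, 0], [0, 0, 0], [0, 0, 0], [0, 0, 0], [0, 0, 0], [0, 0, 0], [0, 0, 0], [0, 0, 0], [0, 0, 0]]'

```text
time: 8.63
position: [0.5428, 0.3044, 0.2502]
tool_rot: [-0.546, -3.094, -0.002]
ft_force: [0.8, 0.0, -0.3]
grip_width: 0.505
grip_force: 0.0
```

send_rows --xyz '[[6, 11, 0], [10, 20, 0], [10, 20, 0], [10, 20, 0], [10, 20, 0], [10, 20, 0], [10, 20, 0], [10, 20, 0], [10, 20, 0], [10, 20, 0]]' --dr '[[0, 0, 0], [0, 0, 0], [0, 0, 0], [0, 0, 0], [0, 0, 0], [0, 0, 0], [0, 0, 0], [0, 0, 0], [0, 0, 0], [0, 0, 0]]'

```text
time: 9.47
position: [0.5417, 0.3229, 0.2497]
tool_rot: [0.55, 3.093, 0.0]
ft_force: [-0.4, -0.2, 0.6]
grip_width: 0.504
grip_force: 0.0
```

```bash
cat > look.py <<'E'
import sys
from h import *
im,C=snap("wrist"); np.save("pics/w2.npy",im); st=get_state(); np.save("pics/w2s.npy",np.r_[st["position"],st["tool_rot"]])
print(st["position"].round(4),R.from_rotvec(st["tool_rot"]).as_matrix().round(3))
p=proj(C,[0.541,0.324,0.06])[0]; print(p)
x0,y0=[int(max(0,v-d)) for v,d in zip(p,(80,60))]
print("off",x0,y0)
cv2.imwrite("pics/"+sys.argv[1],cv2.resize(im[y0:y0+120,x0:x0+160],None,fx=5,fy=5,interpolation=cv2.INTER_CUBIC)[:,:,::-1])
s,Cs=snap("side"); hsv=cv2.cvtColor(s,cv2.COLOR_RGB2HSV)
for n in ("side","scene"):
    s,Cs=snap(n); g=cv2.inRange(cv2.cvtColor(s,cv2.COLOR_RGB2HSV),(45,60,30),(90,255,255))
    for c in cv2.findContours(g,cv2.RETR_EXTERNAL,cv2.CHAIN_APPROX_NONE)[0]:
        if cv2.contourArea(c)>150: print(n,ray(Cs,cv2.fitEllipse(c)[0],0.028)[0].round(4))
E
python3 look.py e.png
```

```text
[0.5416 0.3231 0.2496] [[-0.939  0.345  0.   ]
 [ 0.345  0.939  0.   ]
 [-0.     0.    -1.   ]]
[258.847214   172.87844044]
off 178 112
side [ 0.5755 -0.2639  0.028 ]
side [ 0.5061 -0.0988  0.028 ]
side [0.342  0.0371 0.028 ]
scene [ 0.5346 -0.0777  0.028 ]
scene [0.3709 0.0578 0.028 ]
scene [ 0.573  -0.2694  0.028 ]
```

View pics/e.png

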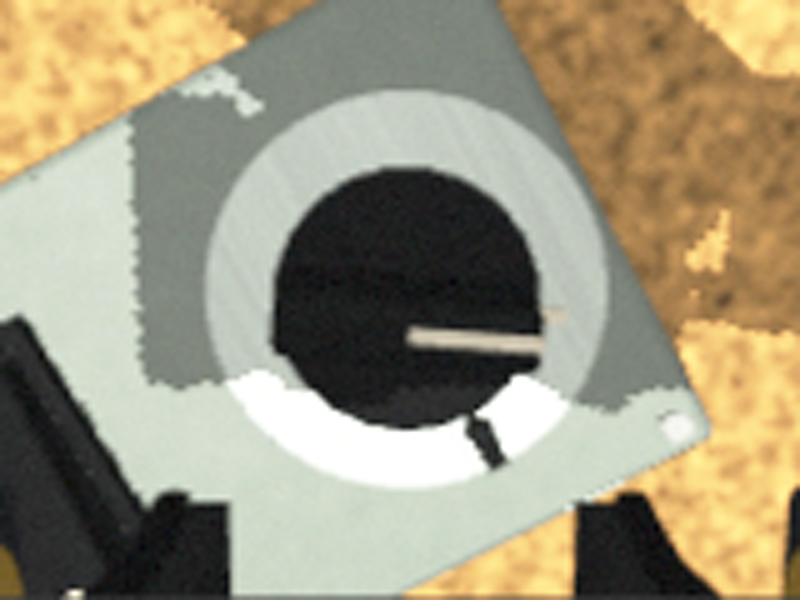

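The wrist crop shows the bar's white line from (408,336) to (543,345), the pointer tip at about (563,316) and the index tab from (472,418) to (498,465). The ring's centre is at (407,289). The bangle is at about (0.574, -0.267), on the panel's centre.

```bash
cat > ang.py <<'E'
from h import *
s=np.load("pics/w2s.npy"); C=cam("wrist",dict(position=s[:3],tool_rot=s[3:])); off=np.array([178,112])
Rt=R.from_rotvec(s[3:]).as_matrix()
f=lambda x,y,z: ray(C,(np.array([x,y])+.5)/5-.5+off,z)[0]
def pr(n,p,c=None):
    print(n,p.round(4),"tool",((Rt.T@(p-s[:3]))*1000).round(1), "" if c is None else ("ang %.3f r %.4f"%(np.arctan2(*(p-c)[[1,0]]),np.hypot(*(p-c)[:2]))))
ring=(f(205,289,.052)+f(608,289,.052)+f(407,90,.052)+f(407,488,.052))/4
sk=(f(275,297,.063)+f(542,297,.063)+f(408,165,.063)+f(408,430,.063))/4
pr("ring",ring);pr("skirt",sk)
for z in (.052,.063): pr("index in",f(472,418,z),ring)
pr("index out",f(498,465,.052),ring)
a,b=f(408,336,.098),f(543,345,.098); pr("bar0",a,ring);pr("bar1",b,ring); print("bar dir",np.arctan2(*(b-a)[[1,0]]))
for z in (.052,.06,.065): pr("tip",f(563,316,z),ring)
E
python3 ang.py; python3 -c "
from bench import *;print(get_state()['joint_positions'].round(2))"
```

```text
ring [0.5391 0.325  0.052 ] tool [  3.    0.9 197.6] 
skirt [0.5387 0.3255 0.063 ] tool [  3.5   1.3 186.6] 
index in [0.5767 0.3296 0.052 ] tool [-30.7  18.2 197.6] ang 0.122 r 0.0378
index in [0.5735 0.3301 0.063 ] tool [-27.5  17.6 186.6] ang 0.149 r 0.0347
index out [0.5914 0.3317 0.052 ] tool [-43.8  25.3 197.6] ang 0.129 r 0.0527
bar0 [0.5401 0.3248 0.098 ] tool [  2.    1.1 151.6] ang -0.218 r 0.0010
bar1 [0.5526 0.3526 0.098 ] tool [-1.000e-01  3.150e+01  1.516e+02] ang 1.118 r 0.0308
bar dir 1.150178117126673
tip [0.5589 0.3609 0.052 ] tool [ -3.2  41.4 197.6] ang 1.068 r 0.0410
tip [0.5569 0.3606 0.06  ] tool [ -1.5  40.5 189.6] ang 1.106 r 0.0398
tip [0.5557 0.3604 0.065 ] tool [ -0.4  39.9 184.6] ang 1.132 r 0.0391
[-0.86  0.28  0.35  1.5  -0.1   1.38  0.71]
```

The dial axis is at about (0.539, 0.325). The pointer stands at 1.13 rad and the index at 0.13 rad, so the dial needs about 1.0 rad clockwise. I'll align the jaws across the bar and descend.

send_rows --xyz '[[0, 0, 0], [1, 0, 5], [2, 1, 15], [3, 1, 25], [3, 1, 35], [3, 1, 45], [3, 1, 55], [3, 1, 65], [3, 1, 75], [3, 1, 80]]' --dr '[[0, 0, -0.06], [0, 0, -0.18], [0, 0, -0.3], [0, 0, -0.42], [0, 0, -0.54], [0, 0, -0.66], [0, 0, -0.78], [0, 0, -0.9], [0, 0, -1.02], [0, 0, -1.14]]'

```text
time: 10.5
position: [0.5385, 0.3249, 0.1681]
tool_rot: [1.214, -2.895, 0.001]
ft_force: [0.4, 0.4, -0.1]
grip_width: 0.505
grip_force: 0.0
```

send_rows --xyz '[[0, 0, 0], [0, 0, 0], [0, 0, 0], [0, 0, 5], [0, 0, 20], [0, 0, 40], [0, 0, 60], [0, 0, 75], [0, 0, 83], [0, 0, 85]]' --dr '[[0, 0, -0.12], [0, 0, -0.22], [0, 0, -0.3], [0, 0, -0.34], [0, 0, -0.34], [0, 0, -0.34], [0, 0, -0.34], [0, 0, -0.34], [0, 0, -0.34], [0, 0, -0.34]]'

```text
time: 11.33
position: [0.5381, 0.3246, 0.0827]
tool_rot: [1.678, -2.652, 0.0]
ft_force: [0.0, -0.3, 0.4]
grip_width: 0.504
grip_force: 0.0
```

send_rows --xyz '[[0, 0, 0], [0, 0, 0], [0, 0, 0], [0, 0, 0], [0, 0, 0], [0, 0, 0], [0, 0, 0], [0, 0, 0], [0, 0, 0], [0, 0, 0]]' --dr '[[0, 0, 0], [0, 0, 0], [0, 0, 0], [0, 0, 0], [0, 0, 0], [0, 0, 0], [0, 0, 0], [0, 0, 0], [0, 0, 0], [0, 0, 0]]' --jaw 0 --grip_force 15

```text
time: 12.17
position: [0.5412, 0.3246, 0.0856]
tool_rot: [-1.676, 2.653, -0.003]
ft_force: [5.2, -0.3, 0.5]
grip_width: 0.185
grip_force: 15.0
```

send_rows --xyz '[[0, 0, 0], [0, 0, 0], [0, 0, 0], [0, 0, 0], [0, 0, 0], [0, 0, 0], [0, 0, 0], [0, 0, 0], [0, 0, 0], [0, 0, 0]]' --dr '[[0, 0, 0.05], [0, 0, 0.15], [0, 0, 0.25], [0, 0, 0.35], [0, 0, 0.45], [0, 0, 0.56], [0, 0, 0.67], [0, 0, 0.78], [0, 0, 0.89], [0, 0, 0.97]]'

```text
time: 13.0
position: [0.5414, 0.3244, 0.0856]
tool_rot: [-0.238, 3.128, -0.0]
ft_force: [5.9, -2.0, 1.5]
grip_width: 0.185
grip_force: 15.0
```

send_rows --xyz '[[0, 0, 0], [0, 0, 0], [0, 0, 0], [0, 0, 0], [0, 0, 0], [0, 0, 0], [0, 0, 0], [0, 0, 0], [0, 0, 0], [0, 0, 0]]' --dr '[[0, 0, 0.03], [0, 0, 0.03], [0, 0, 0.03], [0, 0, 0.03], [0, 0, 0.03], [0, 0, 0.03], [0, 0, 0.03], [0, 0, 0.03], [0, 0, 0.03], [0, 0, 0.03]]'

```text
time: 13.83
position: [0.5414, 0.3244, 0.0856]
tool_rot: [-0.199, 3.131, 0.0]
ft_force: [5.4, -1.7, 1.5]
grip_width: 0.182
grip_force: 15.0
```

send_rows --xyz '[[0, 0, 0], [0, 0, 0], [0, 0, 0], [0, 0, 0], [0, 0, 0], [0, 0, -5], [0, 0, -25], [0, 0, -60], [0, 0, -95], [0, 0, -130]]' --dr '[[0, 0, 0], [0, 0, 0], [0, 0, 0], [0, 0, 0], [0, 0, 0], [0, 0, 0], [0, 0, 0], [0, 0, 0], [0, 0, 0], [0, 0, 0]]' --jaw 44

```text
time: 14.67
position: [0.5386, 0.325, 0.2161]
tool_rot: [0.201, -3.135, 0.0]
ft_force: [1.0, 0.7, -0.6]
grip_width: 0.505
grip_force: 0.0
```

send_rows --xyz '[[0, 0, -20], [0, 0, -35], [0, 0, -40], [0, 0, -40], [0, 0, -40], [0, 0, -40], [0, 0, -40], [0, 0, -40], [0, 0, -40], [0, 0, -40]]' --dr '[[0, 0, 0], [0, 0, 0], [0, 0, 0], [0, 0, 0], [0, 0, 0], [0, 0, 0], [0, 0, 0], [0, 0, 0], [0, 0, 0], [0, 0, 0]]'

```text
time: 15.5
position: [0.539, 0.3251, 0.2541]
tool_rot: [0.201, -3.135, 0.001]
ft_force: [-0.2, -0.4, -0.6]
grip_width: 0.507
grip_force: 0.0
```

```bash
python3 look.py f.png
```

```text
[0.539  0.3251 0.2542] [[-0.992 -0.128 -0.   ]
 [-0.128  0.992 -0.   ]
 [ 0.    -0.    -1.   ]]
[256.78244703 174.47902547]
off 176 114
side [ 0.5755 -0.2639  0.028 ]
side [ 0.5061 -0.0988  0.028 ]
side [0.3422 0.0372 0.028 ]
scene [ 0.5346 -0.0777  0.028 ]
scene [0.3709 0.0578 0.028 ]
scene [ 0.5733 -0.2692  0.028 ]
```

View pics/f.png

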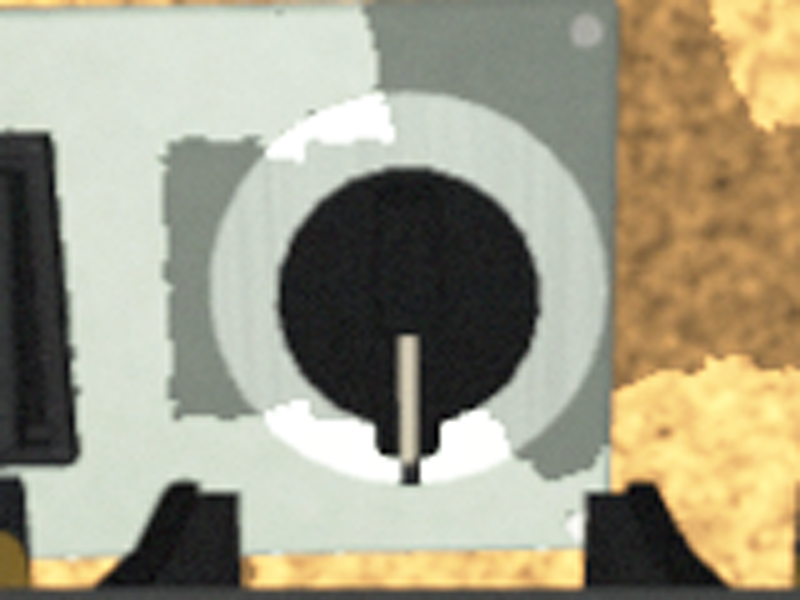

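The pointer line at (408,460) now lines up with the index tab at (410,475), and the bangle hasn't moved. Next is the rocker, with the jaws shut.

send_rows --xyz '[[-2, -6, 0], [-6, -24, 0], [-11, -48, 0], [-16, -72, 0], [-22, -96, 0], [-25, -112, 10], [-27, -119, 30], [-27, -119, 60], [-27, -119, 90], [-27, -119, 110]]' --dr '[[0, 0, 0], [0, 0, 0], [0, 0, 0], [0, 0, 0], [0, 0, 0], [0, 0, 0], [0, 0, 0], [0, 0, 0], [0, 0, 0], [0, 0, 0]]' --jaw 0

```text
time: 16.53
position: [0.5802, 0.2093, 0.142]
tool_rot: [0.2, -3.133, 0.001]
ft_force: [-0.2, 0.4, -0.1]
grip_width: 0.009
grip_force: 0.0
```

send_rows --xyz '[[0, 0, 10], [0, 0, 25], [0, 0, 38], [0, 0, 46], [0, 0, 51], [0, 0, 55], [0, 0, 59], [0, 0, 62], [0, 0, 62], [0, 0, 62]]' --dr '[[0, 0, 0], [0, 0, 0], [0, 0, 0], [0, 0, 0], [0, 0, 0], [0, 0, 0], [0, 0, 0], [0, 0, 0], [0, 0, 0], [0, 0, 0]]'

```text
time: 17.37
position: [0.5826, 0.2108, 0.0849]
tool_rot: [-0.201, 3.132, 0.002]
ft_force: [0.0, -1.9, 9.3]
grip_width: 0.004
grip_force: 4.3
```

send_rows --xyz '[[0, 0, 1], [0, 0, 2], [0, 0, 3], [0, 0, 3], [0, 0, 3], [0, 0, 3], [0, 0, 3], [0, 0, 3], [0, 0, 3], [0, 0, 3]]' --dr '[[0, 0, 0], [0, 0, 0], [0, 0, 0], [0, 0, 0], [0, 0, 0], [0, 0, 0], [0, 0, 0], [0, 0, 0], [0, 0, 0], [0, 0, 0]]'

```text
time: 18.2
position: [0.5828, 0.2108, 0.0845]
tool_rot: [-0.201, 3.132, 0.003]
ft_force: [-5.2, -2.9, 21.1]
grip_width: 0.005
grip_force: 10.3
```

send_rows --xyz '[[0, 0, -10], [0, 0, -30], [0, 0, -60], [0, 0, -95], [0, 0, -130], [0, 0, -160], [10, 0, -180], [30, 0, -190], [50, 0, -190], [60, 0, -190]]' --dr '[[0, 0, 0], [0, 0, 0], [0, 0, 0], [0, 0, 0], [0, 0, 0], [0, 0, 0], [0, 0, 0], [0, 0, 0], [0, 0, 0], [0, 0, 0]]'

```text
time: 19.03
position: [0.52, 0.2031, 0.2706]
tool_rot: [-0.202, 3.135, 0.002]
ft_force: [-0.2, -0.1, -0.9]
grip_width: 0.002
grip_force: 0.0
```

Run:
```python
from h import *
w,C=snap("wrist"); b,_=snap("side"); a,_=snap("scene")
cr=lambda im,x,y,W,H,f: cv2.resize(im[y:y+H,x:x+W],None,fx=f,fy=f,interpolation=cv2.INTER_CUBIC)
top=np.hstack([cr(a,280,190,130,95,3),cr(b,145,110,130,95,3)])
bot=np.hstack([cr(w,0,20,512,384-20,390/512)[:277],cr(a,90,110,130,95,3)[:277]])
cv2.imwrite("pics/g.png",np.vstack([top,bot])[:,:,::-1])
```

```text
(no output)
```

View pics/g.png

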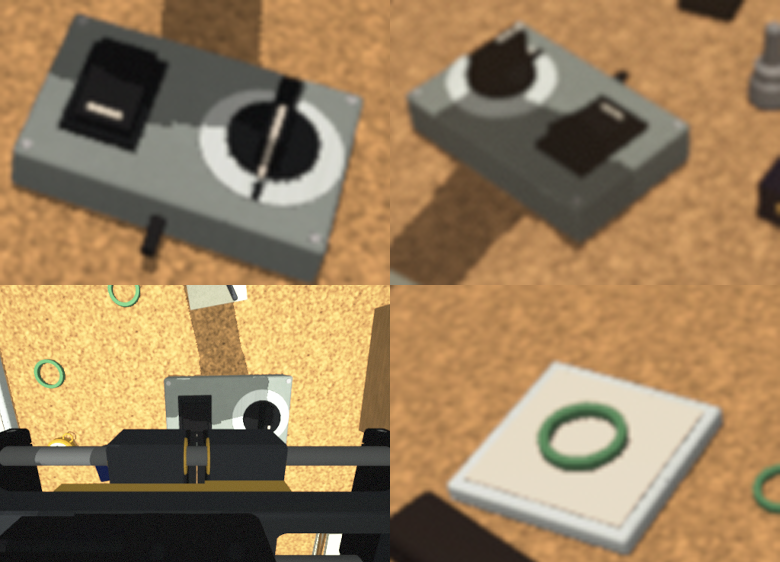

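The white bar on the rocker has dropped: it went from (107,98) to (103,110) in the scene crop, about the 11 mm expected, after a firm 21 N stop. The pointer lies on the index tab, and the bangle is flat in the middle of the white square at (583,436). Handing in.

```bash
python3 -c "
from bench import *
print(close_job())"
```

```text
the job is handed in; nothing more can be done
None
```

The bangle lies flat in the middle of the light panel, the dial pointer stands at the index mark, and the rocker was then pressed over to on; I handed the job in at about 19 s, but it returned no verdict.

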